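Sort the table odds and ends into caddy, dish and tray

TASK

Put the odds and ends on the worktop away where each kind belongs: stand the spice jar and the salt shaker upright in the two-bay wooden caddy, one in each bay; lay the tea light and the match box flat and side by side on the floor of the round metal dish; and lay the teaspoon lengthwise in the oblong white tray, resting on its floor. Leave the coffee cup where it stands.

Things in the scene. Friction and masses are not known exactly. Their poses are not given: they have to be found in the camera images.
- spice_jar: Round spice jar, 45 mm in diameter and 106 mm tall, red lid on the top 21 mm (44.6 mm in diameter, straight sides), glass body 42 mm in diameter with a label below it. Stands upright. Origin: centre of its underside, z up its axis. 0.11 kg.
- salt_shaker: Round glass salt shaker, 44 mm in diameter up to about 66 mm height, then a grey domed cap 34 mm across, 90 mm tall in all. Stands upright. Origin: centre of its underside, z up its axis. 0.10 kg.
- tea_light: Small round candle in a metal cup, 38 mm in diameter and 15 mm tall, wick up. Origin: centre of its underside, z up. 0.015 kg.
- match_box: Small red and cream box of matches lying flat, 35 mm (its x) by 53 mm (its y) by 15 mm (z). Origin: centre of its underside. 0.025 kg.
- teaspoon: Metal teaspoon lying flat, hollow up, 130 mm long (its x) by 27 mm at the bowl (y) by 11 mm (z). Origin: middle of its length and width, at its underside. Pinch it across its width (its y) at the origin; there it behaves as a solid about 21 mm wide and 11 mm thick. 0.02 kg.
- caddy: Low open-topped wooden box with two bays side by side, fixed to the worktop: 80 mm (x) by 155 mm (y) by 36 mm high, walls, divider and floor 5 mm thick. Origin: centre of its underside. The bays are each 70 by 70 mm; their centres lie at y = +37.5 and -37.5 mm; their floor is 5 mm above the worktop.
- dish: Shallow round metal dish, fixed to the worktop: 140 mm in diameter over a rim 11 mm high, flat floor about 120 mm in diameter, 3 mm above the worktop. Origin: centre of its underside, z up.
- spoon_tray: Oblong shallow white tray, fixed to the worktop: 92 mm (its x) by 172 mm (its y, the long way), rim 15 mm high; inside 82 by 162 mm, floor 4 mm above the worktop. Origin: centre of its underside.
- coffee_cup: White coffee cup, red-brown inside, with one handle, 62 mm across, 92 mm over the handle and 51 mm tall, standing loose among the things to sort; not to be moved. Origin: centre of its overall outline, at its underside; the handle points along its -y.
Mind the look-alikes: they are no part of the job. What is shaped like the salt_shaker but turquoise is not meant.

How it is judged (in metres and radians):
At the end, for the whole second after the job is handed in: Jar and shaker stand on the caddy's floor, one per bay; tea light and match box lie on the dish's floor; the teaspoon lies on the tray's floor, within 34 mm across, 22 mm along and 0.35 rad. All upright or flat within 0.2 rad, at rest. Cup upright, within 30 mm of its start (angle between each of spice_jar, salt_shaker, tea_light, match_box, teaspoon, coffee_cup's own z axis and vertical below 0.2 rad and linear speed of each of spice_jar, salt_shaker, tea_light, match_box, teaspoon below 0.02 m/s and angular speed of each of spice_jar, salt_shaker, tea_light, match_box, teaspoon below 0.3 rad/s and x of spice_jar in the frame of caddy between -0.016 and 0.016 m and z of spice_jar in the frame of caddy between 0 and 0.01 m and (y of spice_jar in the frame of caddy between 0.02 and 0.056 m or y of spice_jar in the frame of caddy between -0.056 and -0.02 m) and x of salt_shaker in the frame of caddy between -0.016 and 0.016 m and z of salt_shaker in the frame of caddy between 0 and 0.01 m and (y of salt_shaker in the frame of caddy between 0.02 and 0.056 m or y of salt_shaker in the frame of caddy between -0.056 and -0.02 m) and horizontal distance between tea_light and dish below 0.048 m and z of tea_light in the frame of dish between 0 and 0.009 m and horizontal distance between match_box and dish below 0.045 m and z of match_box in the frame of dish between 0 and 0.009 m and x of teaspoon in the frame of spoon_tray between -0.034 and 0.034 m and y of teaspoon in the frame of spoon_tray between -0.022 and 0.022 m and z of teaspoon in the frame of spoon_tray between 0 and 0.01 m and angle between the x axis of teaspoon and the y axis of spoon_tray, either way round below 0.35 rad and distance of coffee_cup from where it was at the start of the episode below 0.03 m); the robot touches nothing.
It fails at once if the coffee cup is pushed more than 30 mm or tipped (distance of coffee_cup from where it was at the start of the episode above 0.03 m or angle between coffee_cup's own z axis and vertical above 0.5 rad).
It also fails if it takes over 128 s, if anything falls off the work surface, if the arm or the gripper's body presses on something with over 40 N, if the wrist force passes 120 N, or if a joint passes its speed limit or range.

ROBOT

A 6-joint arm with a two-finger parallel gripper is mounted at the origin on a cart in front of the work surface, level with it; the furniture and walls round the work are solid. World frame = base frame: x ahead of the robot, y to its left, z up, the work surface at z = 0. Lengths are in mm, angles in rad, forces in N, time in s.
With the tool pointing down it reaches from about 400 to 925 mm from the base axis. Payload 12.5 kg.
Tool frame: the origin (TCP) lies at the very end of the fingers, on their centre line; the grasp point (between the pads) lies 19 mm behind it; z points along the fingers, y is the line along which they close (so a half turn about z gives the same grasp; the last joint's range is limited). The gripper opens to 95 mm and grips with 3 to 60 N. Pads are 20 mm wide; open, the fingers measure 119 mm over their backs; the gripper's body (75 mm by 180 mm) begins 59 mm behind the grasp point.
Start: joints at [1.232, 0.491, 1.559, -0, 1.092, -0.106], TCP at [144.171, 608.162, 214.661] pointing down, gripper open.
Joint ranges: [-3.1, 3.1], [-0.84, 2.19], [0.05, 2.79], [-1.13, 4.28], [0.06, 2.93], [-2.69, 2.69]. Speed limits (rad/s): [2.22, 2.22, 2.79, 3.14, 3.14, 3.14].

INTERFACE

Orientations are given as [roll, pitch, yaw] about the fixed x, y, z axes, in that order (R = Rz(yaw) Ry(pitch) Rx(roll)).
In Python, from cell import state, read_camera, camera_info, job_done gives the robot as it stands.
- The arm moves only by the tool advance, called after "Emit:" by a JSON object that holds its "method" and its "body", one argument or row to a line. Schema: {"type":"object","properties":{"steps":{"type":"array","items":{"type":"number"},"minItems":5,"maxItems":25},"only":{"type":"string"},"quiet":{"type":"boolean"},"lines":{"type":"string"}},"required":["steps"],"additionalProperties":false}. steps is one flat list of numbers that holds 1 to 5 rows one after another, with no inner brackets; each row has 5 numbers: dx, dy, dz in shares of 250 mm (1.0 is 250 mm), then a turn about the tool's z in parts of the range, where 1.0 means pi rad, then the opening from 0.0 (shut) to 1.0 (fully open); each row is the pose to reach, as a shift and turn from the pose commanded when the call began, along the tool's axes at that moment; what a row does not reach only later rows make up. A row lasts 1/12 s, in which the tool goes at most 41.7 mm and 0.125 rad, less where a joint would pass 70% of its speed; a pose out of reach is approached as far as the arm can. The fingers move at their own pace and stop on an object; the grip force is fixed at half the most. Time passes only in rows, so rows that do not move let the fingers close. The tool returns the time, the measured TCP pose, the force, the opening and the grip force at its end. only (a regular expression) keeps the lines of the reply that match it, lines (a string "A,B") keeps lines A to B, and quiet returns only ok. A shift or turn number past 1, either way, is cut back to 1. Input that does not fit is refused with a message, and nothing moves.
- state(): the state, without advancing time (a new reading comes with each control period).
- read_camera(name): name is "side" or "top"; returns (picture, depth): 400x640x3 uint8, red, green, blue; 400x640 float32, mm along the optical axis (not along the pixel's ray), 0 where there is no reading.
- camera_info(name): a dict with "vertical_fov" (degrees; the focal length in pixels is half the picture's height over the tangent of half this angle, whatever the lens; pixels are square), "cx", "cy" (the principal point, pixels), "origin" and "attitude" of the camera in the world. Camera axes: x right, y down, z forward; pixel columns grow to the right and rows downward; lengths in mm; the calibration is good to about 2 mm. A picture is of the moment at which its call begins. camera_info takes no time and is no camera call.
- job_done(): hands the job in; it is judged then, once.
The state is a dict: "t": time; "joints": joint angles; "qvel": joint speeds; "tau": joint torques, N m; "eef_pos": TCP position; "tcp_rot": TCP orientation; "ft_force": force on the tool from outside, world axes, zero at the start; "moment": the same for the moment, N m; "opening": opening from 0.0 (shut) to 1.0 (fully open); "grip_force": force on a finger pad.
Only numpy, scipy, OpenCV 4.12 (cv2) and the standard library are available. Lean on these libraries where they do the work, as an engineer would, in place of code of your own. Each camera call takes 0.05 s, during which the arm holds its last target. There are 200 camera calls.

## Working session

There is one attempt and no reset: what is moved stays moved. The work goes in short steps, Python scripts to look and compute and a tool call to move; the robot and the scene stay as the last step left them, time stands still between calls to the robot, and variables do not carry over. Pictures are saved under pics/ and viewed, at most 14 in all, crops included, and the job is handed in when it is done.

```bash
mkdir -p pics; ls; python3 - <<'E'
from cell import *
import cv2,numpy as np
for n in("top","side"):
    p,d=read_camera(n); cv2.imwrite(f"pics/{n}0.png",p[:,:,::-1]); np.save(f"pics/{n}0.npy",d); print(n,camera_info(n),(d>0).mean())
s=state();print({k:s[k] for k in("t","eef_pos","tcp_rot","opening")})
E
```

```text
pics
top {'vertical_fov': 49.53869320328626, 'cx': 316.71030044030834, 'cy': 197.82657040666697, 'origin': array([ 417.97312946,  -22.8053005 , 1015.43362591]), 'attitude': array([-3.01175206, -0.03005794, -1.54805738])} 0.996015625
side {'vertical_fov': 57.37977953059429, 'cx': 328.1205911192615, 'cy': 204.95038687035918, 'origin': array([518.6678197 , 676.73932702, 483.93377109]), 'attitude': array([-2.09974537,  0.02242659,  3.12661127])} 0.99596875
{'t': 0.1, 'eef_pos': array([144.08376781, 607.9500638 , 214.13937618]), 'tcp_rot': array([-3.14065157e+00, -8.97216855e-05,  2.90879844e+00]), 'opening': 1.0007901887949948}
```

View pics/top0.png

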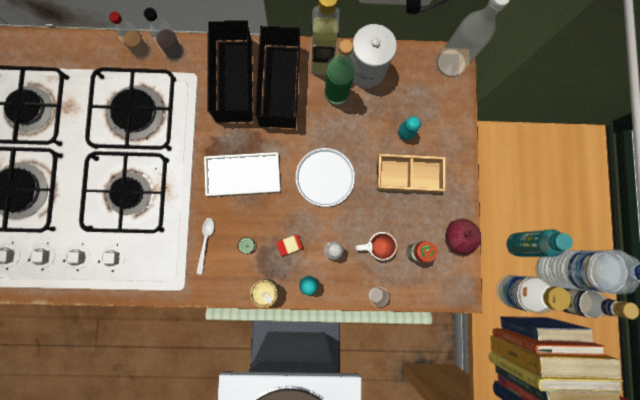

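View pics/side0.png

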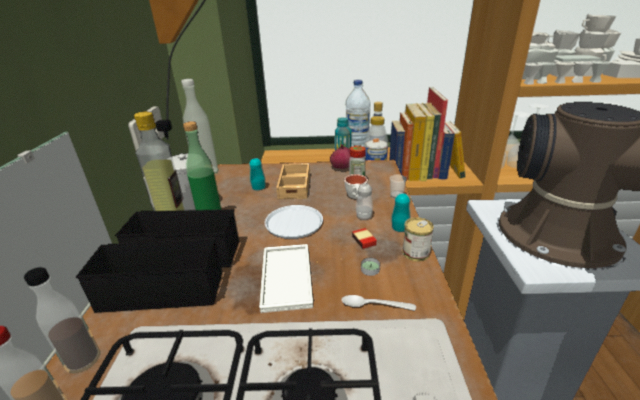

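The top view (right is about −y, up is +x) shows:
- spoon (206,246), tea light (247,245), match box (290,245), spice jar with red lid (423,252), cup (383,246)
- tray (242,175), dish (325,177), caddy (411,173)

Salt shaker candidates are grey (335,251), turquoise (309,286), turquoise (409,128) and a short whitish glass (378,297). The grey-capped one at (335,251) fits the description. I'll confirm it in an enlarged crop.

```bash
cat > h.py <<'E'
import numpy as np,cv2
from cell import *
from scipy.spatial.transform import Rotation as Ro
class Cam:
    def __init__(s,n):
        i=camera_info(n);s.f=200/np.tan(np.radians(i["vertical_fov"])/2);s.c=np.array([i["cx"],i["cy"]]);s.o=i["origin"];s.R=Ro.from_euler("xyz",i["attitude"]).as_matrix()
    def ray(s,p): return s.R@np.append((np.array(p)-s.c)/s.f,1)
    def plane(s,p,z): r=s.ray(p);return s.o+r*(z-s.o[2])/r[2]
    def proj(s,P): q=s.R.T@(np.array(P)-s.o);return s.c+s.f*q[:2]/q[2]
    def cloud(s,d):
        u,v=np.meshgrid(np.arange(640),np.arange(400));c=np.dstack([(u-s.c[0])/s.f,(v-s.c[1])/s.f,np.ones_like(u)])*d[...,None]
        return c@s.R.T+s.o
def tri(a,p,b,q):
    r,t=a.ray(p),b.ray(q);k=np.linalg.lstsq(np.c_[r,-t],b.o-a.o,rcond=None)[0]
    A,B=a.o+k[0]*r,b.o+k[1]*t;return (A+B)/2,np.linalg.norm(A-B)
E
python3 - <<'E'
from h import *
t=cv2.imread("pics/top0.png");s=cv2.imread("pics/side0.png")
a=cv2.resize(t[205:310,195:455],(780,315),interpolation=cv2.INTER_CUBIC)
b=cv2.resize(s[145:320,250:450],None,fx=1.6,fy=1.6,interpolation=cv2.INTER_CUBIC)
im=np.zeros((600,780,3),np.uint8);im[:315]=a;im[318:598,:320]=b
b=cv2.resize(s[145:235,330:430],None,fx=3.1,fy=3.1,interpolation=cv2.INTER_CUBIC);im[318:597,330:640]=b
cv2.imwrite("pics/crop1.png",im)
T,S=Cam("top"),Cam("side")
C=T.cloud(np.load("pics/top0.npy"));D=S.cloud(np.load("pics/side0.npy"))
for n,p in dict(spoon=(205,246),tea=(247,245),match=(290,245),salt=(335,251),salt2=(378,297),cup=(383,246),jar=(423,252),tray=(242,175),dish=(325,177),turq=(309,286),tin=(264,293),caddyL=(394,172),table=(270,215),onion=(462,237)).items():print(n,C[p[1],p[0]].round())
E
```

```text
spoon [432. 206.  -5.]
tea [437. 108.   6.]
match [439.   9.  17.]
salt [427. -89.  89.]
salt2 [ 325. -195.    9.]
cup [ 442. -207.    8.]
jar [ 429. -272.  108.]
tray [600. 127.   4.]
dish [601. -69.   2.]
turq [353. -36.  90.]
tin [335.  59.  74.]
caddyL [ 618. -233.    3.]
table [508.  58.  -0.]
onion [ 464. -373.   62.]
```

View pics/crop1.png

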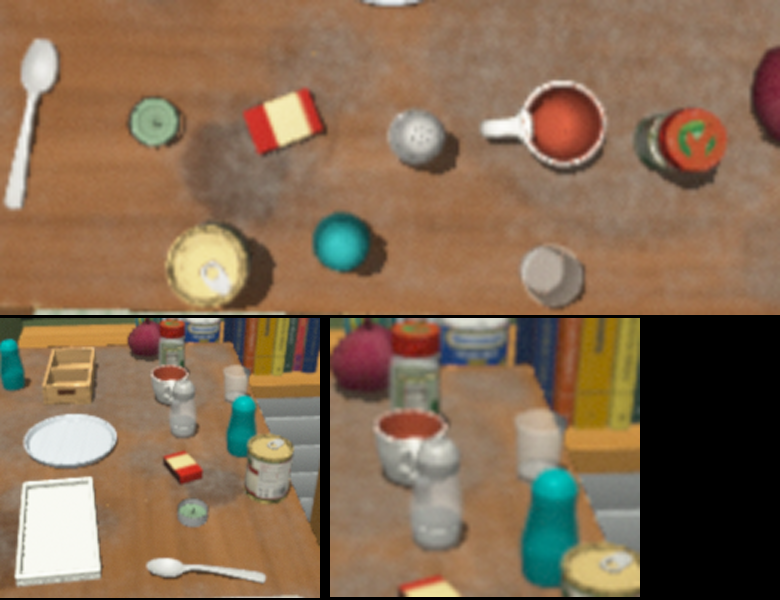

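The crop confirms (335,251) as a grey domed cap with holes on a glass shaker. The others are turquoise or a capless tumbler. Next I'll measure.

```bash
cat > m.py <<'E'
from h import *
T,S=Cam("top"),Cam("side")
def hsv(p): return cv2.cvtColor(p,cv2.COLOR_RGB2HSV).astype(int)
def blob(m,box):
    x0,y0,x1,y1=box;k=np.zeros(m.shape,np.uint8);k[y0:y1,x0:x1]=m[y0:y1,x0:x1]
    n,l,st,c=cv2.connectedComponentsWithStats(k)
    if n<2:return None
    i=1+st[1:,4].argmax();cn=cv2.findContours((l==i).astype(np.uint8),0,1)[0][0]
    return c[i],st[i,4],cv2.minAreaRect(cn),l==i
E
python3 - <<'E'
from m import *
pt=cv2.imread("pics/top0.png")[:,:,::-1].copy();ps=cv2.imread("pics/side0.png")[:,:,::-1].copy()
C=T.cloud(np.load("pics/top0.npy"));D=S.cloud(np.load("pics/side0.npy"))
ht,hs=hsv(pt),hsv(ps)
wood=lambda h:(h[...,1]<90)&(h[...,2]>90)
red=lambda h:((h[...,0]<8)|(h[...,0]>172))&(h[...,1]>150)&(h[...,2]>80)
grn=lambda h:(h[...,0]>35)&(h[...,0]<95)&(h[...,2]>60)
mb=lambda h:red(h)|((h[...,0]>18)&(h[...,0]<35)&(h[...,1]>60)&(h[...,2]>150))
pale=lambda h:(h[...,1]<70)&(h[...,2]>120)
yel=lambda h:(h[...,0]>10)&(h[...,0]<26)&(h[...,2]>130)
for n,f,bt,bs in [("spoon",pale,(192,210,222,280),(335,285,420,320)),("tea",lambda h:grn(h)|wood(h),(235,234,260,258),(357,253,385,282)),
 ("match",mb,(270,228,308,262),(348,225,380,252)),("salt",wood,(320,236,352,268),(352,178,378,222)),("jar",red,(405,236,442,270),(345,145,370,165)),
 ("tray",pale,(195,145,285,205),(250,238,322,315)),("dish",pale,(290,142,362,212),(258,200,330,242)),("caddy",yel,(370,145,452,200),(272,158,316,200))]:
    a,b=blob(f(ht),bt),blob(f(hs),bs)
    P,e=tri(T,a[0],S,b[0]); m=a[3]
    q=C[m]; print(n,"px",a[0].round(1),a[1],"rect",np.round(a[2][1],1),round(a[2][2],1),"side",b[0].round(1),b[1],"tri",P.round(1),round(e,1),"cloud",np.median(q,0).round(1),"z90",np.percentile(q[:,2],90).round(1))
    if n in("tray","dish","caddy","match","spoon"):
        z=dict(tray=15,dish=11,caddy=36,match=15,spoon=6)[n]
        bx=np.array([T.plane(p,z)[:2] for p in cv2.boxPoints(a[2])]);cc=T.plane(a[2][0],z);e=bx[1:]-bx[:-1]
        print("   box centre",cc.round(1),"sides",np.linalg.norm(e,axis=1).round(1),"ang",np.degrees(np.arctan2(e[:,1],e[:,0])).round(1),"corners",bx.round(0).tolist())
def top(X,w,zlo,zhi):
    m=(abs(X[...,0]-w[0])<45)&(abs(X[...,1]-w[1])<45)&(X[...,2]>zlo)&(X[...,2]<zhi);q=X[m];return ((q.max(0)+q.min(0))/2).round(1),q.mean(0).round(1),(q.max(0)-q.min(0)).round(),len(q)
for nm,X in(("T",C),("S",D)):
    print(nm,"salt",top(X,(420,-92),75,95),"jar",top(X,(430,-276),98,115),"tea",top(X,(437,108),8,20))
    print(nm,"cup",top(X,(440,-200),30,60),"table",np.median(X[(abs(X[...,0]-508)<15)&(abs(X[...,1]-58)<15)],0))
for nm,X,(x,y) in(("trayfloor",C,(600,127)),("dishfloor",C,(601,-69)),("caddyfl",C,(618,-233))):
    q=X[(abs(X[...,0]-x)<12)&(abs(X[...,1]-y)<12)];print(nm,np.median(q[:,2]))
E
```

```text
spoon px [204.7 242.3] 370 rect [11.9 57.2] 14.0 side [374.2 302. ] 475 tri [440.5 205.    6.5] 0.1 cloud [455.1 206.7   5.2] z90 10.2
   box centre [432.4 208.3   6. ] sides [129.8  27.6 129.8] ang [ -10.8 -102.6  169. ] corners [[372.0, 234.0], [500.0, 209.0], [494.0, 182.0], [366.0, 207.0]]
tea px [245.8 245.1] 215 rect [15.6 15.6] 45.0 side [370.6 264.4] 353 tri [436.2 109.8  13. ] 0.0 cloud [436.4 110.4   7.2] z90 10.2
match px [288.9 244.9] 335 rect [15.6 23.7] 70.6 side [367.8 241.9] 136 tri [435.   12.6  -2.2] 8.4 cloud [438.6  11.2  14.4] z90 17.1
   box centre [438.8  10.9  15. ] sides [54.2 35.7 53.9] ang [ -69.2 -158.9  110.7] corners [[446.0, 43.0], [465.0, -8.0], [432.0, -21.0], [413.0, 30.0]]
salt px [333.1 249.8] 297 rect [18. 19.] 90.0 side [363.9 198.5] 825 tri [430.2 -87.9  52.4] 1.4 cloud [428.9 -85.3  82.9] z90 89.1
jar px [422.2 252. ] 136 rect [20.6 18.3] 82.4 side [356.4 153. ] 103 tri [ 431.6 -275.3   92.8] 5.6 cloud [ 424.3 -270.6  105. ] z90 107.3
tray px [241.9 173.3] 3069 rect [43.6 75.6] 86.4 side [285.3 278.5] 3285 tri [605.4 128.5  -1.1] 0.2 cloud [604
[... 1048 characters left out ...]
7., 37.,  9.]), 89)
T cup (array([ 441.9, -192.4,   42.5]), array([ 442. , -196.2,   45.8]), array([60., 72., 25.]), 268) table [ 5.07742771e+02  5.82846903e+01 -2.74031630e-02]
S salt (array([430.4, -83.7,  83.4]), array([430.8, -82. ,  84.1]), array([31., 27., 16.]), 119) jar (array([ 431.1, -280.2,  103.9]), array([ 431.6, -273.8,  105.3]), array([42., 43., 12.]), 125) tea (array([436.6, 109.7,  13.1]), array([436.9, 108.1,  11.6]), array([37., 40., 10.]), 207)
S cup (array([ 441. , -192.6,   41.5]), array([ 444.6, -201.8,   43.2]), array([60., 75., 23.]), 260) table [508.04607801  58.94657512   1.09330023]
trayfloor 4.2423269217645725
dishfloor 3.046203215967523
caddyfl 4.778779017485647
```

```bash
python3 - <<'E'
from m import *
X=T.cloud(np.load("pics/top0.npy"));Y=S.cloud(np.load("pics/side0.npy"))
def rect(X,c,w,zl,zh):
    m=(abs(X[...,0]-c[0])<w[0])&(abs(X[...,1]-c[1])<w[1])&(X[...,2]>zl)&(X[...,2]<zh);q=X[m]
    r=cv2.minAreaRect(q[:,:2].astype(np.float32));return len(q),np.round(r[0],1),np.round(r[1],1),round(r[2],1),"z",np.median(q[:,2]).round(1)
for n,Z in(("T",X),("S",Y)):
    print(n,"caddy",rect(Z,(613,-266),(58,95),28,42));print(n,"tray",rect(Z,(605,127),(62,100),10,20));print(n,"dish",rect(Z,(601,-68),(80,80),7,16))
    print(n,"spoon",rect(Z,(435,206),(80,35),3,15),"match",rect(Z,(439,11),(40,40),8,22))
    print(n,"turq2",rect(Z,(690,-250),(60,60),60,100),"turq1",rect(Z,(353,-36),(35,35),60,100),"tin",rect(Z,(335,59),(45,45),60,90))
q=X[60:200,200:300].reshape(-1,3);q=q[q[:,2]>40];print("black",q.min(0).round(),q.max(0).round())
# caddy walls by colour contour in top view: bright rim at z=36
for p in((378,154),(445,158),(444,193),(379,188)):print(T.plane(p,36).round())
E
```

```text
T caddy (592, array([ 613.9, -266.6]), array([156.2,  81.2]), 88.7, 'z', np.float64(34.7))
T tray (460, array([603.1, 127.7]), array([ 93.6, 173.4]), 5.0, 'z', np.float64(13.9))
T dish (388, array([604.4, -73. ]), array([142. , 146.2]), 2.0, 'z', np.float64(9.7))
T spoon (362, array([435. , 205.9]), array([160. ,  68.4]), 0.3, 'z', np.float64(5.3)) match (354, array([429.7,   7.9]), array([56.7, 52.7]), 21.9, 'z', np.float64(14.5))
T turq2 (219, array([ 715.9, -259.5]), array([33.6, 33.5]), 50.1, 'z', np.float64(84.2)) turq1 (212, array([351.3, -35.1]), array([32.7, 31.9]), 1.6, 'z', np.float64(85.8)) tin (577, array([334.7,  61.3]), array([54.7, 55.4]), 2.3, 'z', np.float64(68.9))
S caddy (362, array([ 612.5, -267.1]), array([158.1,  79.9]), 88.7, 'z', np.float64(34.0))
S tray (602, array([602.7, 126.7]), array([ 93. , 174.7]), 4.9, 'z', np.float64(14.6))
S dish (310, array([600.1, -68.5]), array([138.4, 136.8]), 56.0, 'z', np.float64(10.4))
S spoon (415, array([434.5, 205.8]), array([156.6,  65.1]), 1.0, 'z', np.float64(6.7)) match (283, array([439.5,  12.3]), array([36.4, 55. ]), 19.7, 'z', np.float64(15.7))
S turq2 (147, array([ 714.3, -256.6]), array([31.4, 27.6]), 40.5, 'z', np.float64(77.7)) turq1 (227, array([350.9, -31. ]), array([29.3, 29.5]), 28.3, 'z', np.float64(79.0)) tin (495, array([334.2,  61.2]), array([57.5, 56.4]), 44.4, 'z', np.float64(69.9))
black [418. -23.  40.] [ 866.  205. 1015.]
[ 653. -189.   36.]
[ 648. -346.   36.]
[ 566. -342.   36.]
[ 573. -192.   36.]
```

```bash
cat > go.py <<'E'
# go.py x y z closing_angle_deg : shift and turn in the tool's axes from the present pose
import sys;from h import *
x,y,z,a=map(float,sys.argv[1:5]);s=state();p=s["eef_pos"];R=Ro.from_euler("xyz",s["tcp_rot"]).as_matrix()
ty=np.arctan2(R[1,1],R[0,1]);da=(np.radians(a)-ty+np.pi/2)%np.pi-np.pi/2
d=R.T@(np.array([x,y,z])-p)
print("shift",d.round(1),"dist",np.linalg.norm(d).round(),"turn",round(-da,3),"closing",np.degrees(ty).round(1),"t",s["t"],"j",np.round(s["joints"],2))
E
python3 go.py 432.4 208.3 60 79.3; python3 go.py 432.4 208.3 2 79.3
```

```text
shift [-372.8 -322.2  154.4] dist 516.0 turn -0.046 closing 76.7 t 0.1 j [ 1.23  0.49  1.56 -0.    1.09 -0.11]
shift [-372.8 -322.2  212.4] dist 537.0 turn -0.046 closing 76.7 t 0.1 j [ 1.23  0.49  1.56 -0.    1.09 -0.11]
```

Careful with the scale: shifts go in shares of 250 mm and turns go in shares of pi rad. That gives: -150 mm / 250 = -0.6, -130 mm / 250 = -0.52, -0.046 rad / 3.1416 = -0.0146.

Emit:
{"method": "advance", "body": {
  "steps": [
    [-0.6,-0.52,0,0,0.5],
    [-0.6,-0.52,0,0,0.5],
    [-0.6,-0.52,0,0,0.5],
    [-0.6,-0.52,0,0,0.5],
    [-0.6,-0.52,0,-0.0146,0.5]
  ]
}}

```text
refused: steps[0]: [-0.6, -0.52, 0, 0, 0.5] is not of type 'number' (schema: type "number"). Nothing was moved.
```

The call was refused and nothing moved: it wants one flat list, 5 numbers to a row, no inner brackets. Same move again in that form.

Emit:
{"method": "advance", "body": {
  "steps": [-0.6,-0.52,0,0,0.5,-0.6,-0.52,0,0,0.5,-0.6,-0.52,0,0,0.5,-0.6,-0.52,0,0,0.5,-0.6,-0.52,0,-0.0146,0.5]
}}

```text
t: 0.52
eef_pos: [261.0, 444.7, 214.4]
tcp_rot: [-3.141, -0.0, 2.954]
ft_force: [0.6, 0.2, 0.3]
opening: 0.706
grip_force: 0.0
```

Emit:
{"method": "advance", "body": {
  "steps": [-0.6,-0.52,0.32,0,0.5,-0.6,-0.52,0.32,0,0.5,-0.6,-0.52,0.32,0,0.5,-0.6,-0.52,0.32,0,0.5,-0.6,-0.52,0.32,0,0.5]
}}

```text
t: 0.93
eef_pos: [380.8, 293.9, 136.1]
tcp_rot: [3.141, 0.0, 2.955]
ft_force: [0.8, 0.1, -0.6]
opening: 0.502
grip_force: 0.0
```

```bash
python3 go.py 432.4 208.3 60 79.3
```

```text
shift [-66.6 -74.6  76.1] dist 126.0 turn 0.0 closing 79.3 t 0.9333 j [ 0.52  0.4   1.99  0.    0.75 -0.86]
```

To row units: 76 mm / 250 = 0.304, -74 mm / 250 = -0.296.

Emit:
{"method": "advance", "body": {
  "steps": [-0.264,-0.296,0.304,0,0.5,-0.264,-0.296,0.304,0,0.5,-0.264,-0.296,0.304,0,0.5,-0.264,-0.296,0.304,0,0.5,-0.264,-0.296,0.304,0,0.5]
}}

```text
t: 1.35
eef_pos: [431.3, 209.2, 59.5]
tcp_rot: [-3.14, -0.003, 2.951]
ft_force: [0.3, 0.1, 0.7]
opening: 0.503
grip_force: 0.0
```

Emit:
{"method": "advance", "body": {
  "steps": [0,0,0,0,0.5]
}}

```text
t: 1.43
eef_pos: [431.1, 210.8, 60.9]
tcp_rot: [-3.142, -0.0, 2.954]
ft_force: [0.7, 0.9, -0.3]
opening: 0.5
grip_force: 0.0
```

```bash
python3 go.py 432.4 208.3 2 79.3; python3 - <<'E'
from m import *
p,d=read_camera("top");q,e=read_camera("side")
im=np.hstack([cv2.resize(p[190:290,170:300],(520,400)),cv2.resize(q[265:340,330:430],(400,300)).copy() if 0 else cv2.resize(q[230:330,330:400],(280,400))]);cv2.imwrite("pics/sp.png",im[:,:,::-1])
E
```

```text
shift [-1.7 -2.2 58.9] dist 59.0 turn -0.001 closing 79.3 t 1.4333 j [ 0.32  0.53  2.06  0.    0.56 -1.07]
```

View pics/sp.png

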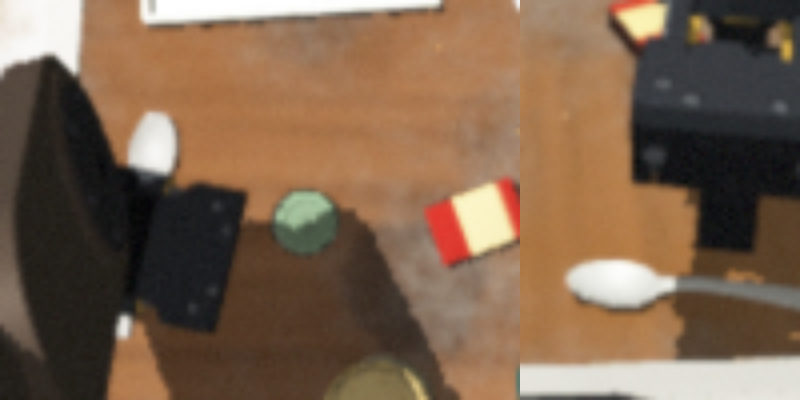

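The picture shows the gripper straddling the spoon's middle, with the bowl and handle end sticking out either side. I'll descend and grip.

To row units: 58 mm / 250 = 0.232, 40 mm / 250 = 0.16.

Emit:
{"method": "advance", "body": {
  "steps": [-0.006,-0.008,0.16,0,0.5,-0.006,-0.008,0.232,0,0.5,-0.006,-0.008,0.232,0,0.5,-0.006,-0.008,0.232,0,0.5]
}}

```text
t: 1.87
eef_pos: [432.0, 209.4, 2.9]
tcp_rot: [3.142, -0.0, 2.957]
ft_force: [0.2, 0.1, 0.8]
opening: 0.501
grip_force: 0.0
```

Emit:
{"method": "advance", "body": {
  "steps": [0,0,0,0,0,0,0,0,0,0,0,0,0,0,0,0,0,0,0,0,0,0,0,0,0]
}}

```text
t: 2.28
eef_pos: [432.4, 208.5, 3.1]
tcp_rot: [3.141, 0.001, 2.955]
ft_force: [-0.2, -0.9, 3.7]
opening: 0.21
grip_force: 29.8
```

Emit:
{"method": "advance", "body": {
  "steps": [0,0,0,0,0,0,0,0,0,0,0,0,-0.12,0,0,0,0,-0.24,0,0,0,0,-0.24,0,0]
}}

```text
t: 2.7
eef_pos: [433.8, 208.9, 66.5]
tcp_rot: [3.139, 0.005, 2.955]
ft_force: [0.4, 0.8, 0.5]
opening: 0.207
grip_force: 29.7
```

```bash
python3 go.py 603 127.2 70 5
```

```text
shift [-181.4  -48.9   -2.8] dist 188.0 turn 1.297 closing 79.3 t 2.7 j [ 0.31  0.52  2.05  0.    0.57 -1.07]
```

To row units: -181 mm / 250 = -0.724, -144 mm / 250 = -0.576, 0.6 rad / 3.1416 = 0.191.

Emit:
{"method": "advance", "body": {
  "steps": [-0.144,-0.04,0,0.0382,0,-0.288,-0.08,0,0.0764,0,-0.432,-0.116,0,0.1146,0,-0.576,-0.156,0,0.1528,0,-0.724,-0.196,0,0.191,0]
}}

```text
t: 3.12
eef_pos: [602.3, 125.6, 62.4]
tcp_rot: [-3.141, -0.0, 2.349]
ft_force: [-0.3, 0.2, -0.3]
opening: 0.207
grip_force: 29.7
```

Emit:
{"method": "advance", "body": {
  "steps": [0,0,0,0.0382,0,0,0,0,0.0764,0,0,0,0,0.1146,0,0,0,0,0.1528,0,0,0,0,0.191,0]
}}

```text
t: 3.53
eef_pos: [600.9, 126.4, 62.0]
tcp_rot: [-3.141, -0.0, 1.749]
ft_force: [-0.5, -0.1, -0.5]
opening: 0.21
grip_force: 29.7
```

Emit:
{"method": "advance", "body": {
  "steps": [0,0,0,0.0318,0,0,0,0,0.0318,0,0,0,0,0.0318,0]
}}

```text
t: 3.78
eef_pos: [600.9, 126.6, 62.3]
tcp_rot: [-3.141, -0.0, 1.658]
ft_force: [-0.6, -1.2, -0.4]
opening: 0.209
grip_force: 29.7
```

```bash
python3 go.py 603 127.2 6 5
```

```text
shift [ 0.4  2.1 56.3] dist 56.0 turn -0.0 closing 5.0 t 3.7833 j [0.1  0.66 1.72 0.   0.76 0.01]
```

To row units: 55 mm / 250 = 0.22, 50 mm / 250 = 0.2.

Emit:
{"method": "advance", "body": {
  "steps": [0,-0.036,0.12,0,0,0,-0.036,0.2,0,0,0,-0.036,0.22,0,0,0,-0.036,0.22,0,0,0,-0.036,0.22,0,0]
}}

```text
t: 4.2
eef_pos: [592.4, 125.9, 7.9]
tcp_rot: [-3.142, -0.0, 1.657]
ft_force: [0.9, -0.5, 1.0]
opening: 0.208
grip_force: 29.9
```

Emit:
{"method": "advance", "body": {
  "steps": [0,0,0,0,0.5,0,0,0,0,0.5,0,0,0,0,0.5,0,0,0,0,0.5]
}}

```text
t: 4.53
eef_pos: [592.3, 125.9, 8.2]
tcp_rot: [3.141, -0.0, 1.655]
ft_force: [-0.0, -0.2, -0.3]
opening: 0.431
grip_force: 0.0
```

Emit:
{"method": "advance", "body": {
  "steps": [0,0,-0.16,0,0.7,0,0,-0.32,0,0.7,0,0,-0.46,0,0.7,0,0,-0.46,0,0.7]
}}

```text
t: 4.87
eef_pos: [594.8, 126.2, 129.6]
tcp_rot: [3.132, -0.0, 1.655]
ft_force: [0.8, 0.2, 0.2]
opening: 0.682
grip_force: 0.0
```

```bash
python3 go.py 430 -87 130 30
```

```text
shift [-198.6 -182.1   -2.3] dist 269.0 turn -0.439 closing 4.8 t 4.8667 j [0.1  0.56 1.7  0.   0.88 0.02]
```

To row units: -140 mm / 250 = -0.56, -130 mm / 250 = -0.52, -0.44 rad / 3.1416 = -0.1401.

Emit:
{"method": "advance", "body": {
  "steps": [-0.112,-0.104,0,-0.0318,0.7,-0.224,-0.208,0,-0.0637,0.7,-0.336,-0.312,0,-0.0955,0.7,-0.448,-0.416,0,-0.1273,0.7,-0.56,-0.52,0,-0.1401,0.7]
}}

```text
t: 5.28
eef_pos: [473.0, -25.5, 122.9]
tcp_rot: [3.141, 0.0, 2.101]
ft_force: [1.2, -0.5, -0.0]
opening: 0.7
grip_force: 0.0
```

Emit:
{"method": "advance", "body": {
  "steps": [-0.116,-0.104,0,0,0.7,-0.232,-0.208,0,0,0.7,-0.232,-0.208,0,0,0.7,-0.232,-0.208,0,0,0.7]
}}

```text
t: 5.62
eef_pos: [458.0, -102.5, 122.9]
tcp_rot: [3.141, 0.0, 2.091]
ft_force: [0.3, 0.4, -0.6]
opening: 0.702
grip_force: 0.0
```

```bash
python3 go.py 430 -87.5 33 30
python3 - <<'E'
from m import *
p,d=read_camera("top");q,e=read_camera("side")
im=np.hstack([cv2.resize(p[130:280,190:400],(560,400)),cv2.resize(q[155:300,245:330],(235,400))]);cv2.imwrite("pics/s1.png",im[:,:,::-1])
E
```

```text
shift [ 27.  -16.9  89.9] dist 95.0 turn -0.003 closing 29.8 t 5.6167 j [-0.36  0.41  2.03  0.    0.7  -0.88]
```

View pics/s1.png

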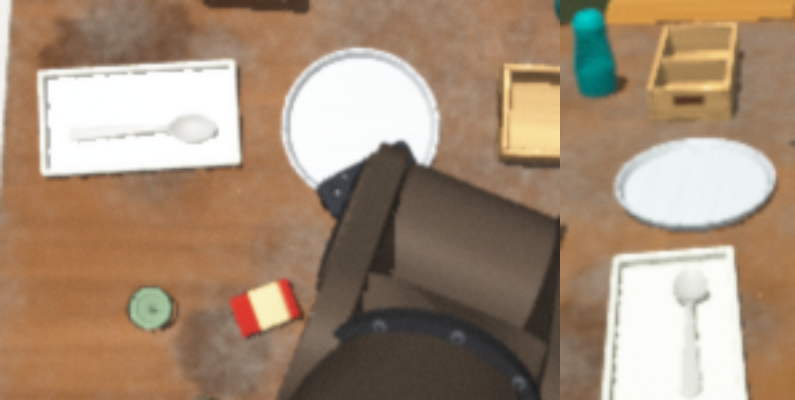

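The spoon lies lengthwise in the tray at about (143,130) in this crop. Next I'll centre over the shaker and go down.

To row units: 27 mm / 250 = 0.108, -17 mm / 250 = -0.068.

Emit:
{"method": "advance", "body": {
  "steps": [0.108,-0.068,0,0,0.7,0.108,-0.068,0,0,0.7,0.108,-0.068,0,0,0.7,0.108,-0.068,0,0,0.7]
}}

```text
t: 6.05
eef_pos: [430.8, -85.1, 122.9]
tcp_rot: [3.141, 0.001, 2.097]
ft_force: [-0.1, 0.1, 0.7]
opening: 0.697
grip_force: 0.0
```

```bash
python3 go.py 430 -88 33 30
```

```text
shift [-2.  -2.2 89.9] dist 90.0 turn 0.002 closing 30.1 t 6.05 j [-0.35  0.37  2.1   0.    0.67 -0.87]
```

Emit:
{"method": "advance", "body": {
  "steps": [0,0,0.16,0,0.7,0,0,0.32,0,0.7,0,0,0.356,0,0.7,0,0,0.356,0,0.7,0,0,0.356,0,0.7]
}}

```text
t: 6.47
eef_pos: [430.6, -85.8, 34.2]
tcp_rot: [-3.141, -0.001, 2.095]
ft_force: [0.5, 0.0, 0.4]
opening: 0.699
grip_force: 0.0
```

```bash
python3 go.py 430 -88 33 30
```

```text
shift [-1.6 -1.6  1.2] dist 3.0 turn 0.001 closing 30.0 t 6.4667 j [-0.35  0.55  2.17  0.    0.42 -0.87]
```

Next: grip, lift, and head for the +y bay (614,−229.3).

To row units: -1.6 mm / 250 = -0.0064, 1 mm / 250 = 0.004.

Emit:
{"method": "advance", "body": {
  "steps": [-0.0064,-0.0064,0.004,0,0.7,-0.0064,-0.0064,0.004,0,0,-0.0064,-0.0064,0.004,0,0,-0.0064,-0.0064,0.004,0,0,-0.0064,-0.0064,0.004,0,0]
}}

```text
t: 6.88
eef_pos: [429.8, -88.2, 33.4]
tcp_rot: [3.141, 0.001, 2.095]
ft_force: [0.6, 0.0, 0.1]
opening: 0.478
grip_force: 0.0
```

Emit:
{"method": "advance", "body": {
  "steps": [0,0,0,0,0,0,0,0,0,0,0,0,-0.12,0,0,0,0,-0.28,0,0,0,0,-0.3,0,0]
}}

```text
t: 7.3
eef_pos: [430.9, -88.5, 111.8]
tcp_rot: [3.138, 0.004, 2.095]
ft_force: [0.5, 0.5, -0.4]
opening: 0.419
grip_force: 29.6
```

```bash
python3 go.py 614 -229.3 107 0
```

```text
shift [-213.5   88.1    6. ] dist 231.0 turn 0.524 closing 30.0 t 7.3 j [-0.35  0.39  2.11  0.    0.63 -0.88]
```

To row units: -180 mm / 250 = -0.72, -144 mm / 250 = -0.576, 0.52 rad / 3.1416 = 0.1655.

Emit:
{"method": "advance", "body": {
  "steps": [-0.144,0.06,0,0.0318,0,-0.288,0.12,0,0.0637,0,-0.432,0.18,0,0.0955,0,-0.576,0.24,0,0.1273,0,-0.72,0.296,0,0.1655,0]
}}

```text
t: 7.72
eef_pos: [584.8, -208.0, 107.2]
tcp_rot: [-3.141, -0.0, 1.57]
ft_force: [0.0, 0.2, -1.5]
opening: 0.422
grip_force: 29.6
```

Emit:
{"method": "advance", "body": {
  "steps": [0,0,0,0,0]
}}

```text
t: 7.8
eef_pos: [587.9, -210.9, 107.0]
tcp_rot: [3.138, 0.002, 1.566]
ft_force: [-1.9, 0.6, -1.5]
opening: 0.415
grip_force: 29.6
```

```bash
python3 go.py 614 -229.3 107 0
```

```text
shift [-18.3  26.2   0.1] dist 32.0 turn -0.005 closing -0.3 t 7.8 j [-0.45  0.61  1.67 -0.    0.86 -0.45]
```

To row units: 26 mm / 250 = 0.104, -18 mm / 250 = -0.072.

Emit:
{"method": "advance", "body": {
  "steps": [-0.072,0.104,0,0,0,-0.072,0.104,0,0,0,-0.072,0.104,0,0,0]
}}

```text
t: 8.05
eef_pos: [609.9, -225.2, 106.6]
tcp_rot: [-3.141, -0.0, 1.574]
ft_force: [-1.2, -0.4, -2.0]
opening: 0.414
grip_force: 29.6
```

```bash
python3 go.py 614 -229.3 39 0;python3 - <<'E'
from m import *
p,d=read_camera("top");q,e=read_camera("side")
im=np.hstack([cv2.resize(p[130:210,360:460],(400,320)),cv2.resize(q[120:210,250:350],(355,320))]);cv2.imwrite("pics/s2.png",im[:,:,::-1])
E
```

```text
shift [-4.1  4.2 67.6] dist 68.0 turn 0.004 closing 0.2 t 8.05 j [-0.46  0.64  1.6   0.    0.9  -0.46]
```

View pics/s2.png

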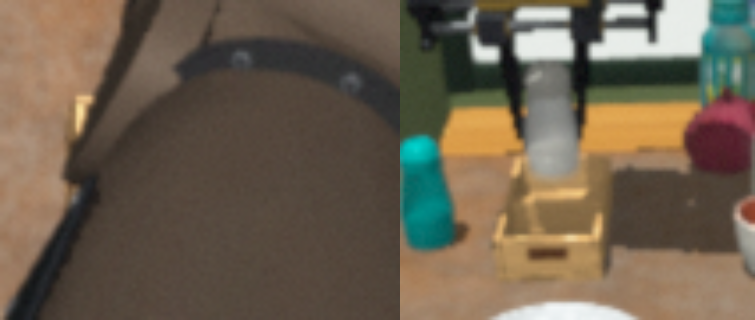

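The side crop shows the shaker held upright above the near bay, between the fingers at about (550,120). I'll lower it now.

To row units: 66 mm / 250 = 0.264, 55 mm / 250 = 0.22.

Emit:
{"method": "advance", "body": {
  "steps": [-0.016,0.016,0.04,0,0,-0.016,0.016,0.14,0,0,-0.016,0.016,0.22,0,0,-0.016,0.016,0.264,0,0,-0.016,0.016,0.264,0,0]
}}

```text
t: 8.57
eef_pos: [612.5, -228.2, 39.2]
tcp_rot: [-3.138, -0.002, 1.575]
ft_force: [0.6, -0.4, -1.3]
opening: 0.421
grip_force: 29.6
```

Emit:
{"method": "advance", "body": {
  "steps": [0,0,0,0,0,0,0,0.002,0,0]
}}

```text
t: 8.73
eef_pos: [614.2, -229.0, 42.2]
tcp_rot: [3.14, 0.001, 1.575]
ft_force: [0.1, 0.3, -0.8]
opening: 0.421
grip_force: 29.6
```

To row units: 2.5 mm / 250 = 0.01, 2 mm / 250 = 0.008.

Emit:
{"method": "advance", "body": {
  "steps": [0,0,0.008,0,0,0,0,0.01,0,0,0,0,0.01,0,0]
}}

```text
t: 8.98
eef_pos: [613.9, -228.9, 39.2]
tcp_rot: [3.141, 0.0, 1.575]
ft_force: [0.7, 0.1, -1.4]
opening: 0.425
grip_force: 29.6
```

To row units: 0.7 mm / 250 = 0.0028.

Emit:
{"method": "advance", "body": {
  "steps": [0,0,0.0028,0,0,0,0,0.0028,0,0.7,0,0,0.0028,0,0.7,0,0,0.0028,0,0.7,0,0,0.0028,0,0.7]
}}

```text
t: 9.4
eef_pos: [613.8, -228.8, 38.2]
tcp_rot: [3.141, 0.0, 1.575]
ft_force: [0.0, -0.1, -0.1]
opening: 0.647
grip_force: 0.0
```

Emit:
{"method": "advance", "body": {
  "steps": [0,0,-0.12,0,0.7,0,0,-0.24,0,0.7,0,0,-0.36,0,0.7,0,0,-0.36,0,0.7]
}}

```text
t: 9.73
eef_pos: [615.8, -229.7, 133.9]
tcp_rot: [3.134, 0.004, 1.575]
ft_force: [0.2, -1.1, 0.6]
opening: 0.7
grip_force: 0.0
```

```bash
python3 go.py 439 11 130 110.5
python3 - <<'E'
from m import *
p,d=read_camera("side");D=S.cloud(d)
h=hsv(p)
m=(abs(D[...,0]-614)<33)&(abs(D[...,1]+229)<33)&(D[...,2]>45)&(D[...,2]<105);q=D[m]
for a,b in((45,60),(60,75),(75,100)):
    r=q[(q[:,2]>a)&(q[:,2]<b)];print(a,len(r),r.min(0).round(),r.max(0).round()) if len(r) else 0
cv2.imwrite("pics/s3.png",cv2.resize(p[120:260,240:440],(600,420))[:,:,::-1])
E
```

```text
shift [ 241.5 -175.9    1.7] dist 299.0 turn 1.217 closing 0.2 t 9.7333 j [-0.46  0.62  1.56  0.    0.95 -0.46]
45 77 [ 594. -229.   45.] [ 630. -209.   60.]
60 68 [ 596. -231.   60.] [ 629. -212.   75.]
75 107 [ 598. -236.   75.] [ 628. -212.   96.]
```

View pics/s3.png

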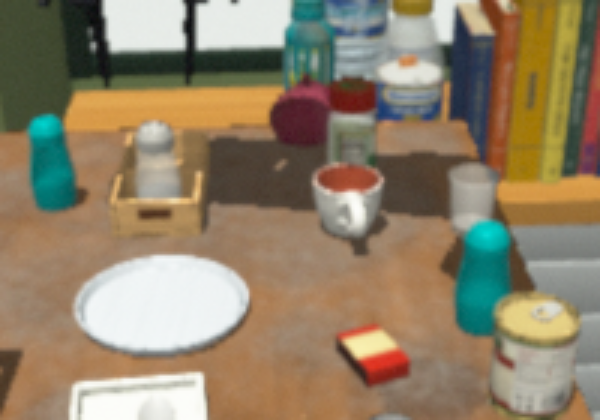

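The shaker stands upright in the near bay, at about (157,165) in the crop. The jar is next.

To row units: -184 mm / 250 = -0.736, -160 mm / 250 = -0.64.

Emit:
{"method": "advance", "body": {
  "steps": [0.2,-0.16,0,0,0.7,0.2,-0.32,0,0,0.7,0.2,-0.48,0,0,0.7,0.2,-0.64,0,0,0.7,0.2,-0.736,0,0,0.7]
}}

```text
t: 10.2
eef_pos: [426.5, -178.2, 127.2]
tcp_rot: [-3.14, -0.001, 1.576]
ft_force: [1.4, -2.1, 0.4]
opening: 0.699
grip_force: 0.0
```

Emit:
{"method": "advance", "body": {
  "steps": [0,0,0,0,0.7]
}}

```text
t: 10.28
eef_pos: [423.6, -177.8, 127.2]
tcp_rot: [-3.137, -0.003, 1.574]
ft_force: [0.2, -2.1, 0.5]
opening: 0.701
grip_force: 0.0
```

```bash
python3 go.py 431 -279.8 77 0
```

```text
shift [-102.1    7.3   49.9] dist 114.0 turn 0.003 closing 0.2 t 10.2833 j [-0.54  0.39  2.05 -0.    0.71 -0.54]
```

Wrong sign on x (tool x is +y here). I'll correct it.

To row units: -101 mm / 250 = -0.404, -80 mm / 250 = -0.32.

Emit:
{"method": "advance", "body": {
  "steps": [-0.16,0.012,0,0,0.7,-0.32,0.024,0,0,0.7,-0.404,0.028,0,0,0.7,-0.404,0.028,0,0,0.7,-0.404,0.028,0,0,0.7]
}}

```text
t: 10.7
eef_pos: [436.5, -281.1, 127.0]
tcp_rot: [-3.141, -0.001, 1.573]
ft_force: [0.9, -0.1, 0.0]
opening: 0.7
grip_force: 0.0
```

```bash
python3 go.py 431 -279.8 77 0
```

```text
shift [ 1.3 -5.5 50. ] dist 50.0 turn 0.002 closing 0.1 t 10.7 j [-0.7   0.46  1.91  0.    0.77 -0.7 ]
```

To row units: 49 mm / 250 = 0.196, 30 mm / 250 = 0.12.

Emit:
{"method": "advance", "body": {
  "steps": [-0.004,0,0.12,0,0.7,-0.004,0,0.196,0,0.7,-0.004,0,0.196,0,0.7]
}}

```text
t: 10.95
eef_pos: [435.5, -279.4, 75.9]
tcp_rot: [-3.137, -0.004, 1.576]
ft_force: [-0.7, 0.7, 0.2]
opening: 0.702
grip_force: 0.0
```

```bash
python3 go.py 431 -279.8 77 0
```

```text
shift [-0.4 -4.5 -1.1] dist 5.0 turn 0.005 closing 0.3 t 10.95 j [-0.7   0.54  1.95  0.    0.66 -0.7 ]
```

Emit:
{"method": "advance", "body": {
  "steps": [0,0,0,0,0,0,0,0,0,0,0,0,0,0,0,0,0,0,0,0,0,0,0,0,0]
}}

```text
t: 11.37
eef_pos: [437.3, -281.6, 79.9]
tcp_rot: [3.14, 0.001, 1.575]
ft_force: [-0.7, -0.5, 4.1]
opening: 0.468
grip_force: 29.9
```

To row units: -60 mm / 250 = -0.24, -30 mm / 250 = -0.12.

Emit:
{"method": "advance", "body": {
  "steps": [0,0,0,0,0,0,0,0,0,0,0,0,-0.12,0,0,0,0,-0.24,0,0,0,0,-0.24,0,0]
}}

```text
t: 11.78
eef_pos: [438.4, -282.7, 143.5]
tcp_rot: [3.136, 0.004, 1.575]
ft_force: [0.6, -1.0, 0.4]
opening: 0.461
grip_force: 29.9
```

```bash
python3 go.py 612.5 -304.3 142 0
```

```text
shift [-22.3 174.    2.5] dist 175.0 turn 0.004 closing 0.2 t 11.7833 j [-0.7   0.43  1.89  0.    0.81 -0.7 ]
```

Emit:
{"method": "advance", "body": {
  "steps": [0,0,0,0,0]
}}

```text
t: 11.87
eef_pos: [437.3, -281.8, 140.3]
tcp_rot: [3.139, 0.002, 1.575]
ft_force: [0.4, -0.0, -1.7]
opening: 0.465
grip_force: 29.9
```

```bash
python3 - <<'E'
from m import *
p,d=read_camera("side")
cv2.imwrite("pics/s4.png",cv2.resize(p[60:220,300:440],(560,640))[:600,:,::-1])
E
```

```text
(no output)
```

View pics/s4.png

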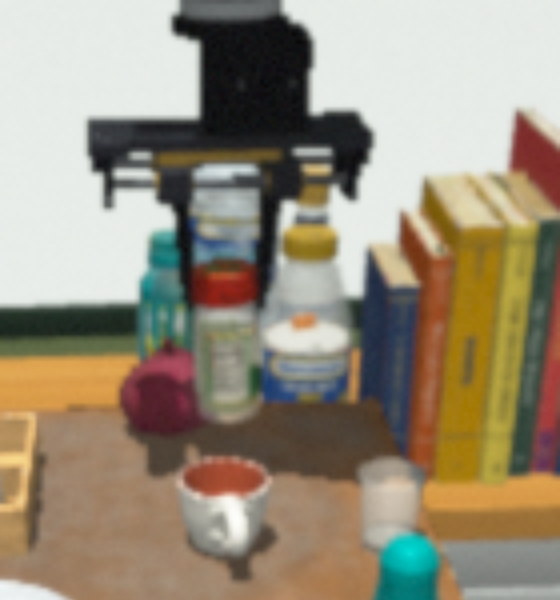

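The jar hangs upright by its red lid at about (225,340), and the cup hasn't been touched. I'll take it to the far bay.

To row units: 175 mm / 250 = 0.7, 160 mm / 250 = 0.64.

Emit:
{"method": "advance", "body": {
  "steps": [-0.024,0.16,0,0,0,-0.048,0.32,0,0,0,-0.072,0.48,0,0,0,-0.088,0.64,0,0,0,-0.088,0.7,0,0,0]
}}

```text
t: 12.33
eef_pos: [615.6, -302.8, 136.8]
tcp_rot: [-3.141, -0.001, 1.575]
ft_force: [-0.2, 0.5, -1.2]
opening: 0.464
grip_force: 29.9
```

Emit:
{"method": "advance", "body": {
  "steps": [0,0,0,0,0,0,0,0,0,0]
}}

```text
t: 12.5
eef_pos: [611.7, -302.1, 136.6]
tcp_rot: [-3.139, -0.002, 1.576]
ft_force: [0.9, -0.6, -1.8]
opening: 0.463
grip_force: 29.9
```

```bash
python3 go.py 612.5 -304.3 86 0
```

```text
shift [-2.3  0.9 50.6] dist 51.0 turn 0.005 closing 0.3 t 12.5 j [-0.56  0.65  1.48  0.    1.01 -0.56]
```

To row units: 48 mm / 250 = 0.192, 40 mm / 250 = 0.16.

Emit:
{"method": "advance", "body": {
  "steps": [-0.008,0,0.08,0,0,-0.008,0,0.16,0,0,-0.008,0,0.192,0,0,-0.008,0,0.192,0,0,-0.008,0,0.192,0,0]
}}

```text
t: 12.92
eef_pos: [611.5, -304.9, 91.0]
tcp_rot: [-3.141, -0.001, 1.574]
ft_force: [-0.1, 0.1, -1.1]
opening: 0.466
grip_force: 29.9
```

Emit:
{"method": "advance", "body": {
  "steps": [0,0,0.004,0,0,0,0,0.004,0,0]
}}

```text
t: 13.08
eef_pos: [612.2, -305.1, 91.0]
tcp_rot: [3.14, 0.001, 1.575]
ft_force: [-0.4, -0.1, -1.1]
opening: 0.462
grip_force: 29.9
```

To row units: 4 mm / 250 = 0.016, 3 mm / 250 = 0.012.

Emit:
{"method": "advance", "body": {
  "steps": [0,0,0.012,0,0,0,0,0.016,0,0,0,0,0.016,0,0]
}}

```text
t: 13.33
eef_pos: [612.0, -304.8, 86.0]
tcp_rot: [-3.142, -0.0, 1.575]
ft_force: [-0.0, 0.4, -1.9]
opening: 0.464
grip_force: 29.9
```

Emit:
{"method": "advance", "body": {
  "steps": [0,0,0.004,0,0,0,0,0.008,0,0,0,0,0.008,0,0]
}}

```text
t: 13.58
eef_pos: [612.2, -305.1, 84.9]
tcp_rot: [3.141, 0.001, 1.575]
ft_force: [-1.9, 0.3, 6.5]
opening: 0.465
grip_force: 29.9
```

Contact. I'll release and rise, then go to the match box, gripping along its long side.

To row units: -1 mm / 250 = -0.004.

Emit:
{"method": "advance", "body": {
  "steps": [0,0,-0.004,0,0.7,0,0,-0.004,0,0.7,0,0,-0.004,0,0.7,0,0,-0.004,0,0.7]
}}

```text
t: 13.92
eef_pos: [612.0, -304.8, 84.9]
tcp_rot: [-3.142, -0.0, 1.575]
ft_force: [-0.1, 0.2, -0.3]
opening: 0.67
grip_force: 0.0
```

Emit:
{"method": "advance", "body": {
  "steps": [0,0,-0.12,0,0.8,0,0,-0.24,0,0.8,0,0,-0.24,0,0.8,0,0,-0.24,0,0.8]
}}

```text
t: 14.25
eef_pos: [612.6, -305.1, 146.6]
tcp_rot: [3.139, 0.002, 1.575]
ft_force: [-0.6, 0.2, 0.5]
opening: 0.8
grip_force: 0.0
```

```bash
python3 go.py 439 11.4 130 110.5
```

```text
shift [ 317.2 -172.4   15.6] dist 361.0 turn 1.217 closing 0.2 t 14.25 j [-0.56  0.64  1.47  0.    1.03 -0.56]
```

To row units: 175 mm / 250 = 0.7, 140 mm / 250 = 0.56, 0.36 rad / 3.1416 = 0.1146.

Emit:
{"method": "advance", "body": {
  "steps": [0.14,-0.076,0,0.0382,0.8,0.28,-0.152,0,0.0764,0.8,0.42,-0.228,0,0.1146,0.8,0.56,-0.304,0,0.1528,0.8,0.7,-0.38,0,0.191,0.8]
}}

```text
t: 14.67
eef_pos: [514.5, -128.6, 143.9]
tcp_rot: [-3.14, 0.0, 0.968]
ft_force: [0.8, 0.4, 0.9]
opening: 0.799
grip_force: 0.0
```

Emit:
{"method": "advance", "body": {
  "steps": [0,0,0,0,0.8]
}}

```text
t: 14.75
eef_pos: [512.1, -125.1, 144.0]
tcp_rot: [-3.136, 0.001, 0.968]
ft_force: [0.7, -0.3, 0.2]
opening: 0.802
grip_force: 0.0
```

```bash
python3 go.py 439 11.4 130 110.5
```

```text
shift [  71.  -137.6   14.7] dist 156.0 turn 0.61 closing -34.6 t 14.75 j [-0.37  0.44  1.87  0.    0.83  0.24]
```

To row units: -138 mm / 250 = -0.552, -112 mm / 250 = -0.448, 0.6 rad / 3.1416 = 0.191.

Emit:
{"method": "advance", "body": {
  "steps": [0.056,-0.112,0,0.0382,0.8,0.112,-0.224,0,0.0764,0.8,0.168,-0.336,0,0.1146,0.8,0.224,-0.448,0,0.1528,0.8,0.284,-0.552,0,0.191,0.8]
}}

```text
t: 15.17
eef_pos: [440.5, 7.1, 144.2]
tcp_rot: [-3.141, 0.001, 0.369]
ft_force: [0.5, 1.0, -0.4]
opening: 0.8
grip_force: 0.0
```

Emit:
{"method": "advance", "body": {
  "steps": [0,0,0,0.0032,0.8,0,0,0,0.0032,0.8]
}}

```text
t: 15.33
eef_pos: [441.5, 6.8, 144.6]
tcp_rot: [-3.141, 0.001, 0.368]
ft_force: [0.4, -0.3, -0.4]
opening: 0.801
grip_force: 0.0
```

```bash
python3 go.py 439 11.4 70 110.5;  python3 - <<'E'
from m import *
p,d=read_camera("top");q,e=read_camera("side");D=S.cloud(e);C=T.cloud(d)
for Z in(C,D):
    m=(abs(Z[...,0]-612)<30)&(abs(Z[...,1]+304)<33)&(Z[...,2]>98);r=Z[m];print("jar",len(r),r.min(0).round(),r.max(0).round())
im=np.hstack([cv2.resize(p[130:280,230:450],(440,300)),cv2.resize(q[140:260,250:390],(350,300))]);cv2.imwrite("pics/s5.png",im[:,:,::-1])
E
```

```text
shift [-0.7 -5.1 74.6] dist 75.0 turn 0.01 closing -68.9 t 15.3333 j [-0.13  0.34  2.07  0.    0.73  1.07]
jar 361 [ 584. -326.   98.] [ 628. -281.  115.]
jar 140 [ 584. -325.   98.] [ 626. -280.  114.]
```

View pics/s5.png

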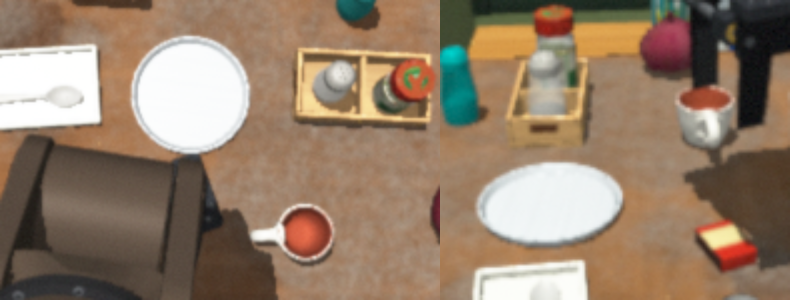

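The jar and shaker stand in separate bays, at about (405,88) and (335,82) in the left crop. The jar's lid reads about 6 mm low in x, so I'll check whether it's tilted.

```bash
python3 - <<'E'
from m import *
for c,n in((T,"top"),(S,"side")):
    p,d=read_camera(n);Z=c.cloud(d)
    for nm,cy in(("jar",-304),("salt",-229)):
      for a,b in((40,55),(55,70),(70,85),(85,96),(96,106),(106,120)):
        m=(abs(Z[...,0]-610)<36)&(abs(Z[...,1]-cy)<33)&(Z[...,2]>a)&(Z[...,2]<b);r=Z[m]
        if len(r)>8:print(n,nm,a,len(r),"x",np.percentile(r[:,0],[2,98]).round(),"y",np.percentile(r[:,1],[2,98]).round())
E
```

```text
top jar 40 40 x [583. 617.] y [-307. -281.]
top jar 55 45 x [584. 620.] y [-311. -281.]
top jar 70 61 x [584. 620.] y [-308. -281.]
top jar 85 18 x [585. 621.] y [-306. -282.]
top jar 96 45 x [584. 626.] y [-309. -281.]
top jar 106 324 x [586. 626.] y [-323. -284.]
top salt 40 63 x [593. 629.] y [-245. -209.]
top salt 55 52 x [596. 623.] y [-241. -211.]
top salt 70 42 x [597. 627.] y [-246. -213.]
top salt 85 156 x [599. 628.] y [-243. -216.]
side jar 40 33 x [584. 601.] y [-299. -281.]
side jar 55 36 x [583. 602.] y [-304. -282.]
side jar 70 71 x [585. 625.] y [-300. -282.]
side jar 85 51 x [585. 627.] y [-302. -282.]
side jar 96 55 x [584. 626.] y [-301. -280.]
side jar 106 97 x [586. 626.] y [-326. -282.]
side salt 40 85 x [593. 631.] y [-230. -209.]
side salt 55 71 x [596. 629.] y [-228. -211.]
side salt 70 63 x [598. 627.] y [-226. -212.]
side salt 85 61 x [600. 626.] y [-236. -214.]
```

The jar is vertical (x about 605 at every height, 8 mm off centre against a 16 mm tolerance). Now down to the match box.

Careful with the scale: shifts go in shares of 250 mm and turns go in shares of pi rad. That gives: 75 mm / 250 = 0.3, 35 mm / 250 = 0.14, 0.01 rad / 3.1416 = 0.0032.

Emit:
{"method": "advance", "body": {
  "steps": [0,-0.02,0.14,0.0032,0.8,0,-0.02,0.3,0.0032,0.8,0,-0.02,0.3,0.0032,0.8,0,-0.02,0.3,0.0032,0.8]
}}

```text
t: 15.87
eef_pos: [439.6, 10.2, 69.0]
tcp_rot: [-3.139, 0.004, 0.355]
ft_force: [0.7, -0.3, -0.2]
opening: 0.801
grip_force: 0.0
```

```bash
python3 go.py 439 11.4 3 110.5
```

```text
shift [ 0.1 -1.2 66.1] dist 66.0 turn -0.003 closing -69.7 t 15.8667 j [-0.13  0.47  2.14  0.    0.53  1.09]
```

To row units: 65 mm / 250 = 0.26, 60 mm / 250 = 0.24.

Emit:
{"method": "advance", "body": {
  "steps": [0,-0.004,0.14,0,0.8,0,-0.004,0.24,0,0.8,0,-0.004,0.26,0,0.8,0,-0.004,0.26,0,0.8,0,-0.004,0.26,0,0.8]
}}

```text
t: 16.28
eef_pos: [440.7, 11.4, 6.7]
tcp_rot: [3.141, -0.002, 0.355]
ft_force: [0.4, 0.3, -0.4]
opening: 0.8
grip_force: 0.0
```

Emit:
{"method": "advance", "body": {
  "steps": [0,0,0,0,0,0,0,0,0,0,0,0,0,0,0,0,0,0,0,0,0,0,0,0,0]
}}

```text
t: 16.7
eef_pos: [440.2, 11.6, 5.7]
tcp_rot: [3.141, -0.001, 0.355]
ft_force: [-1.3, 0.8, 10.1]
opening: 0.557
grip_force: 29.9
```

Emit:
{"method": "advance", "body": {
  "steps": [0,0,0,0,0,0,0,-0.12,0,0,0,0,-0.2,0,0,0,0,-0.2,0,0]
}}

```text
t: 17.03
eef_pos: [441.0, 11.6, 57.8]
tcp_rot: [3.14, -0.004, 0.355]
ft_force: [0.1, -0.6, -0.3]
opening: 0.554
grip_force: 29.9
```

```bash
python3 go.py 600 -68.4 55 110.5
```

```text
shift [121.3 130.3   3.5] dist 178.0 turn -0.003 closing -69.7 t 17.0333 j [-0.12  0.5   2.15  0.    0.49  1.09]
```

To row units: 143 mm / 250 = 0.572, 118 mm / 250 = 0.472.

```bash
python3 go.py 620.5 -60.8 55 110.5
```

```text
shift [143.1 130.3   3.5] dist 194.0 turn -0.003 closing -69.7 t 17.0333 j [-0.12  0.5   2.15  0.    0.49  1.09]
```

Emit:
{"method": "advance", "body": {
  "steps": [0.112,0.092,0,0,0,0.228,0.188,0,0,0,0.34,0.28,0,0,0,0.456,0.376,0,0,0,0.572,0.472,0,0,0]
}}

```text
t: 17.45
eef_pos: [616.2, -49.9, 54.5]
tcp_rot: [-3.141, 0.0, 0.355]
ft_force: [-0.0, 1.2, -0.1]
opening: 0.555
grip_force: 29.9
```

Emit:
{"method": "advance", "body": {
  "steps": [0,0,0,0,0,0,0,0,0,0]
}}

```text
t: 17.62
eef_pos: [615.6, -49.9, 53.8]
tcp_rot: [-3.141, 0.0, 0.354]
ft_force: [-1.1, -0.5, -0.8]
opening: 0.556
grip_force: 29.9
```

```bash
python3 go.py 620.5 -60.8 9 110.5
```

```text
shift [ 0.9 12.  44.8] dist 46.0 turn -0.004 closing -69.7 t 17.6167 j [-0.19  0.67  1.72  0.    0.75  1.03]
```

To row units: 44 mm / 250 = 0.176, 35 mm / 250 = 0.14.

Emit:
{"method": "advance", "body": {
  "steps": [0.004,0.048,0.06,0,0,0.004,0.048,0.14,0,0,0.004,0.048,0.176,0,0,0.004,0.048,0.176,0,0,0.004,0.048,0.176,0,0]
}}

```text
t: 18.03
eef_pos: [619.2, -59.7, 10.8]
tcp_rot: [-3.141, 0.001, 0.355]
ft_force: [0.8, 0.6, -0.5]
opening: 0.555
grip_force: 30.0
```

Emit:
{"method": "advance", "body": {
  "steps": [0,0,0,0,0,0,0,0,0,0]
}}

```text
t: 18.2
eef_pos: [620.1, -60.0, 11.9]
tcp_rot: [3.141, -0.001, 0.355]
ft_force: [-0.5, 0.1, -0.4]
opening: 0.556
grip_force: 30.0
```

```bash
python3 go.py 620.5 -60.8 9 110.5
```

```text
shift [0.  0.9 2.9] dist 3.0 turn -0.003 closing -69.7 t 18.2 j [-0.2   0.74  1.72  0.    0.68  1.01]
```

To row units: 3 mm / 250 = 0.012, 2 mm / 250 = 0.008.

Emit:
{"method": "advance", "body": {
  "steps": [0,0.004,0.008,0,0,0,0.004,0.012,0,0,0,0.004,0.012,0,0,0,0.004,0.012,0,0.7,0,0.004,0.012,0,0.7]
}}

```text
t: 18.62
eef_pos: [620.4, -61.2, 8.1]
tcp_rot: [-3.142, -0.0, 0.355]
ft_force: [0.3, 0.1, -0.5]
opening: 0.643
grip_force: 0.0
```

Emit:
{"method": "advance", "body": {
  "steps": [0,0,0,0,0.7,0,0,0,0,0.7,0,0,-0.12,0,0.7,0,0,-0.24,0,0.7,0,0,-0.24,0,0.7]
}}

```text
t: 19.03
eef_pos: [622.6, -61.5, 72.9]
tcp_rot: [3.138, -0.006, 0.355]
ft_force: [0.9, -0.5, 0.4]
opening: 0.697
grip_force: 0.0
```

```bash
python3 go.py 436.6 109.8 60 110.5
```

```text
shift [-114.9 -225.3   11.4] dist 253.0 turn -0.003 closing -69.7 t 19.0333 j [-0.2   0.65  1.69  0.    0.79  1.01]
```

Emit:
{"method": "advance", "body": {
  "steps": [-0.068,-0.136,0,0,0.7,-0.136,-0.272,0,0,0.7,-0.204,-0.408,0,0,0.7,-0.272,-0.544,0,0,0.7,-0.34,-0.68,0,0,0.7]
}}

```text
t: 19.45
eef_pos: [480.1, 69.6, 68.0]
tcp_rot: [3.142, -0.0, 0.354]
ft_force: [1.3, 1.4, -0.1]
opening: 0.7
grip_force: 0.0
```

Emit:
{"method": "advance", "body": {
  "steps": [-0.068,-0.136,0,0,0.7,-0.116,-0.216,0,0,0.7,-0.116,-0.216,0,0,0.7,-0.116,-0.216,0,0,0.7]
}}

```text
t: 19.78
eef_pos: [435.4, 110.0, 68.3]
tcp_rot: [3.142, -0.001, 0.357]
ft_force: [0.7, -0.5, -0.7]
opening: 0.702
grip_force: 0.0
```

```bash
python3 go.py 436.6 109.8 4 110.5
```

```text
shift [ 1.   0.6 64.3] dist 64.0 turn -0.001 closing -69.6 t 19.7833 j [0.1  0.48 2.13 0.   0.53 1.31]
```

```bash
python3 - <<'E'
from m import *
p,d=read_camera("top");q,e=read_camera("side")
for c,d in((T,d),(S,e)):
    Z=c.cloud(d);m=(abs(Z[...,0]-600)<62)&(abs(Z[...,1]+68)<62)&(Z[...,2]>11)&(Z[...,2]<26);r=Z[m]
    if len(r)>20:print(len(r),cv2.minAreaRect(r[:,:2].astype(np.float32)),np.median(r[:,2]))
im=np.hstack([cv2.resize(p[130:280,190:380],(380,300)),cv2.resize(q[190:290,250:400],(405,270)).copy().repeat(1,0)[:270] if 0 else cv2.resize(q[190:290,250:400],(405,300))]);cv2.imwrite("pics/s6.png",im[:,:,::-1])
E
```

```text
395 ((599.4581298828125, -67.011962890625), (123.19166564941406, 120.95671081542969), 88.2861557006836) 17.613209948999042
293 ((600.8514404296875, -68.23912811279297), (121.61652374267578, 123.08177947998047), 0.3483414947986603) 17.988241988904463
```

View pics/s6.png

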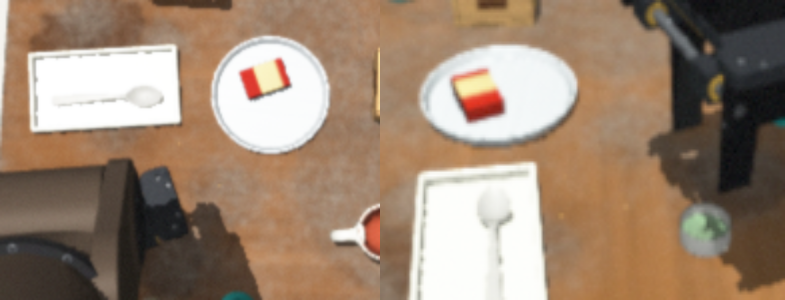

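The match box lies flat in the dish at (265,78) in the crop, with its top at 18 mm as expected. I'll pick the tea light.

To row units: 63 mm / 250 = 0.252, 55 mm / 250 = 0.22.

Emit:
{"method": "advance", "body": {
  "steps": [0.004,0.002,0.14,0,0.7,0.004,0.002,0.22,0,0.7,0.004,0.002,0.252,0,0.7,0.004,0.002,0.252,0,0.7,0.004,0.002,0.252,0,0.7]
}}

```text
t: 20.3
eef_pos: [437.2, 108.7, 5.1]
tcp_rot: [-3.141, 0.001, 0.354]
ft_force: [0.2, -0.3, -0.3]
opening: 0.704
grip_force: 0.0
```

Emit:
{"method": "advance", "body": {
  "steps": [0,0,0,0,0,0,0,0,0,0,0,0,0,0,0,0,0,0,0,0,0,0,0,0,0]
}}

```text
t: 20.72
eef_pos: [437.0, 109.2, 5.5]
tcp_rot: [3.141, -0.001, 0.355]
ft_force: [-1.2, -0.8, -0.4]
opening: 0.405
grip_force: 0.0
```

Emit:
{"method": "advance", "body": {
  "steps": [0,0,0,0,0,0,0,0,0,0,0,0,-0.12,0,0,0,0,-0.2,0,0,0,0,-0.2,0,0]
}}

```text
t: 21.13
eef_pos: [437.9, 109.4, 57.7]
tcp_rot: [3.141, -0.004, 0.355]
ft_force: [1.0, -0.5, 0.3]
opening: 0.381
grip_force: 30.0
```

```bash
python3 go.py 576.5 -77 50 110.5
```

```text
shift [ 65.1 222.9   8.2] dist 232.0 turn -0.003 closing -69.7 t 21.1333 j [0.1  0.51 2.13 0.   0.5  1.31]
```

To row units: 190 mm / 250 = 0.76, 152 mm / 250 = 0.608.

Emit:
{"method": "advance", "body": {
  "steps": [0.044,0.152,0,0,0,0.088,0.304,0,0,0,0.132,0.456,0,0,0,0.176,0.608,0,0,0,0.22,0.76,0,0,0]
}}

```text
t: 21.55
eef_pos: [555.0, -51.6, 54.5]
tcp_rot: [-3.141, 0.0, 0.355]
ft_force: [-0.4, 0.9, -0.2]
opening: 0.385
grip_force: 30.0
```

Emit:
{"method": "advance", "body": {
  "steps": [0.04,0.132,0,0,0,0.04,0.132,0,0,0,0.04,0.132,0,0,0,0.04,0.132,0,0,0]
}}

```text
t: 21.88
eef_pos: [574.3, -77.0, 54.2]
tcp_rot: [-3.14, 0.001, 0.355]
ft_force: [-0.6, 0.2, -0.7]
opening: 0.382
grip_force: 30.0
```

```bash
python3 go.py 576.5 -77 9 110.5
```

```text
shift [ 2.1  0.8 45.2] dist 45.0 turn -0.003 closing -69.7 t 21.8833 j [-0.25  0.63  1.82  0.    0.69  0.97]
```

To row units: 45 mm / 250 = 0.18, 35 mm / 250 = 0.14.

Emit:
{"method": "advance", "body": {
  "steps": [0.008,0.004,0.06,0,0,0.008,0.004,0.14,0,0,0.008,0.004,0.18,0,0,0.008,0.004,0.18,0,0,0.008,0.004,0.18,0,0]
}}

```text
t: 22.3
eef_pos: [576.9, -76.8, 9.9]
tcp_rot: [-3.141, 0.001, 0.356]
ft_force: [0.3, 0.2, 0.1]
opening: 0.381
grip_force: 30.0
```

Emit:
{"method": "advance", "body": {
  "steps": [0,0,0,0,0,0,0,0,0,0]
}}

```text
t: 22.47
eef_pos: [577.7, -77.5, 10.9]
tcp_rot: [3.141, -0.001, 0.355]
ft_force: [-0.0, 0.4, 0.3]
opening: 0.387
grip_force: 30.0
```

To row units: 2 mm / 250 = 0.008.

Emit:
{"method": "advance", "body": {
  "steps": [0,0,0.008,0,0,0,0,0.008,0,0,0,0,0.008,0,0.55,0,0,0.008,0,0.55,0,0,0.008,0,0.55]
}}

```text
t: 22.88
eef_pos: [577.5, -77.7, 8.2]
tcp_rot: [3.142, -0.0, 0.355]
ft_force: [0.7, 0.3, -0.1]
opening: 0.525
grip_force: 0.0
```

Emit:
{"method": "advance", "body": {
  "steps": [0,0,0,0,0.55,0,0,-0.14,0,0.55,0,0,-0.3,0,0.55,0,0,-0.44,0,0.55,0,0,-0.52,0,0.55]
}}

```text
t: 23.3
eef_pos: [578.3, -77.8, 141.8]
tcp_rot: [3.14, -0.003, 0.355]
ft_force: [0.2, 0.0, -0.5]
opening: 0.551
grip_force: 0.0
```

Emit:
{"method": "advance", "body": {
  "steps": [-0.06,-0.14,0,0,0.55,-0.12,-0.28,0,0,0.55,-0.18,-0.42,0,0,0.55,-0.24,-0.56,0,0,0.55,-0.28,-0.7,0,0,0.55]
}}

```text
t: 23.72
eef_pos: [449.0, 62.9, 138.2]
tcp_rot: [-3.141, 0.0, 0.354]
ft_force: [1.0, 0.7, 0.5]
opening: 0.551
grip_force: 0.0
```

Emit:
{"method": "advance", "body": {
  "steps": [-0.06,-0.14,0,0,0.55,-0.12,-0.28,0,0,0.55,-0.12,-0.28,0,0,0.55,-0.12,-0.28,0,0,0.55]
}}

```text
t: 24.05
eef_pos: [397.7, 118.4, 138.4]
tcp_rot: [3.142, -0.0, 0.358]
ft_force: [-0.0, -0.4, 0.7]
opening: 0.546
grip_force: 0.0
```

```bash
python3 - <<'E'
from m import *
p,d=read_camera("top");q,e=read_camera("side")
C=T.cloud(d);D=S.cloud(e)
for Z in(C,D):
    m=(abs(Z[...,0]-441)<50)&(abs(Z[...,1]+195)<55)&(Z[...,2]>30)&(Z[...,2]<60);r=Z[m];print("cup",((r.max(0)+r.min(0))/2).round(1),len(r))
    m=(np.hypot(Z[...,0]-600,Z[...,1]+68)<54)&(Z[...,2]>11)&(Z[...,2]<26)
    k,l,st,c=cv2.connectedComponentsWithStats(m.astype(np.uint8))
    for i in range(1,k):
        if st[i,4]>15:r=Z[l==i];print("dish",st[i,4],r.mean(0).round(1),(r.max(0)-r.min(0)).round())
    m=(abs(Z[...,0]-597)<36)&(abs(Z[...,1]-127)<75)&(Z[...,2]>8)&(Z[...,2]<20);r=Z[m];print("spoon hi",len(r),r.mean(0).round(1))
im=np.hstack([cv2.resize(p[130:280,190:460],(540,300)),cv2.resize(q[130:310,250:400],(250,300))]);cv2.imwrite("pics/s7.png",im[:,:,::-1])
E
```

```text
cup [ 441.8 -184.2   42.2] 306
dish 342 [619.3 -60.   17.8] [49. 59. 10.]
dish 23 [583.2 -89.2  14.3] [23. 12.  9.]
dish 34 [565.4 -73.6  13.7] [18. 31.  9.]
spoon hi 261 [588.2 112.2  11.7]
cup [ 441.1 -185.1   41.6] 339
dish 122 [576.8 -78.7  15. ] [35. 41.  9.]
dish 225 [618.1 -55.3  18.1] [50. 61. 10.]
spoon hi 299 [588.7 117.4  12. ]
```

View pics/s7.png

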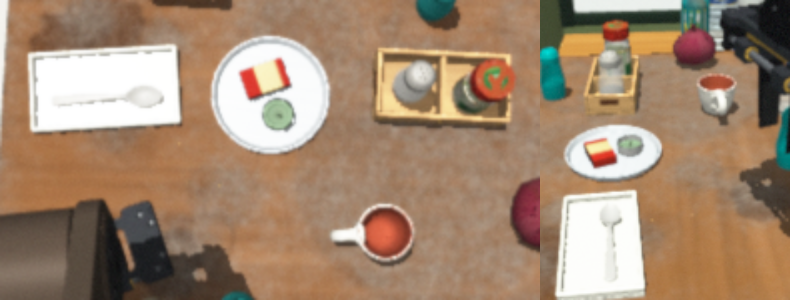

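Every item is in its place, lying or standing as asked, and the cup is unmoved at (383,246). I'm handing the job in.

```bash
python3 -c "
from cell import *
print(job_done())"
```

```text
the job is handed in; nothing more can be done
None
```

I handed the job in at about 24 s of robot time, with no verdict returned: the last pictures show the jar and shaker upright in separate caddy bays, tea light and match box flat in the dish, teaspoon lengthwise in the tray and the cup unmoved.

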